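# Press a T-nut home with the bench-mounted locking pliers

## Task

Press the started T-nut home into the beech block with the locking pliers on the bench: stand the block between the open jaws, T-nut towards the moving jaw, with its end lightly up against the wooden stop, and squeeze the handles together until they snap over centre and stay locked by themselves with your hand off, the T-nut's flange tight on the wood. Then pull the release lever's tab so that the pliers spring open, and leave the block standing there against the stop, free between the jaws. Feel your way and force nothing, as the stop is only glued on and the handles bend if gripped hard, and leave the other tools where they lie.

Things in the scene. Friction and masses are not known exactly. Their poses are not given: they have to be found in the camera images.
- clamp: Steel locking C-clamp pliers bolted flat to a plywood board screwed to the bench. Origin: on the bench top under the crossing of the jaw pads' axis and the middle of a seated block; x from the moving side (-x) to the fixed side (+x), y from the open throat to the handles, z up. Board: x -62..62, y -64..128, top z 18 mm; only bench under the handles. The pliers lie in the level plane z = 45.5 mm.
- jaw: Moving jaw (clamp -x side) with an 18 mm round pad at clamp y = 0, z = 45.5 mm; the pad's face is at about x = -31 mm open, -18 mm at the lock. The like pad of the fixed jaw faces it at x = +16 mm, leaving 47 mm between when open. The jaw arms reach out to x = -60 and +52 mm at y 0 to 80. Origin: the jaw's pivot, clamp (-14, 80, 45.5) mm.
- stop: Small dark hardwood cleat on the board inside the throat, 24 x 10 x 24 mm: the end of the block goes against its face, which looks to clamp -y and stands at clamp y = 22 mm, z 18 to 42. It is only glued on: more than 30 N of push would shear it off. Origin: middle of the lower edge of that face; axes as the clamp's.
- seat (a point): Point on the board's top (z = 18 mm) where the middle of the block's underside belongs when home; axes as the clamp's (block and clamp axes then agree). Slide the block in along clamp +y: with its proud T-nut it is 40 mm across at most, so it has 3 mm to spare on each side if it runs 2.5 mm to the -x side of this point. Exact x does not matter: the jaw pushes it across.
- block: Beech block standing on its long narrow side, 32 mm thick (x), 80 mm long (y), 55 mm high (z), about 0.14 kg. Origin: middle of its underside. The T-nut is in its -x face, on the axis y = +18, z = 27.5 mm, 22 mm from the +y end, which goes in first. Hold it across its 32 mm thickness at the other (-y) half to stay clear of the jaws.
- block_end (a point): Middle of the block's +y end face, the one that goes against the stop; axes as the block's.
- tnut (a joint): How far the T-nut (steel, round flange 20 mm across, 2 mm thick, with four prongs and a barrel) still stands proud of its home in the block, m: 0.0045 to 0.006 at the start, 0 when the flange lies tight on the wood.
- handle (a joint): Swing of the moving handle, rad: 0 open, about 0.40 at dead centre, 0.43 to 0.46 locked just beyond. Let go before dead centre it springs back open; beyond, it stays. At handle_grip it takes 2 to 5 N at first, 10 to 20 N while the T-nut goes in and over dead centre. More than 60 N of finger force would bend it.
- handle_grip (a point): Where to squeeze the moving handle: on its outer (clamp -x) face, about clamp y = 180, z = 45.5 mm; moves with the handle, a steel channel about 15 mm across and 22 mm high (z 34.5 to 56.5). Over both handles it is 58 mm from here to fixed_grip when open, 37 mm when locked: the moving handle travels 21 mm, the fixed one not at all.
- fixed_grip (a point): The opposite point on the outer (clamp +x) face of the fixed handle, clamp x = 18, y = 180, z = 45.5 mm; that handle is of the same size and cannot move.
- release (a joint): Swing of the release lever, which is pivoted in the moving handle, rad: 0 at rest (light spring), up to 0.45 when its tab is pulled away from the fixed handle (clamp -x). Locked, about 2 to 6 N on the tab over 5 to 15 mm throws the toggle back over dead centre and the pliers spring open. More than 30 N would bend the lever.
- tab (a point): Upright thumb tab at the tail of the release lever, between the handles' tails: 5 mm thick across the clamp (8 mm bead along its top edge), 20 mm long (clamp y); its top is 94 mm above the bench, 37 mm above the handles. The point is in its middle 75 mm above the bench; locked it lies at about clamp (5, 236) mm and springs some 40 mm to clamp -x as the pliers open.
- thread_tin: Bystander: round tin, 48 mm across, 38 mm high. Origin: centre of its underside.
- try_square: Bystander: try square lying flat, 161 x 130 x 17 mm. Origin: centre of its underside.
- wax_block: Bystander: pale block of wax, 32 x 60 x 26 mm. Origin: centre of its underside.
- marking_gauge: Bystander: wooden marking gauge, 190 mm long, 76 mm wide, 44 mm high. Origin: centre of its underside.
- screwdriver: Bystander: screwdriver lying flat, 199 mm long. Origin: centre of its underside.
- wax_tin: Bystander: flat round tin, 56 mm across, 28 mm high. Origin: centre of its underside.
Things that resemble listed ones, but are neither listed nor needed, are in the scene too. Leave any black, pink or turquoise look-alike of the block alone.

How it is judged:
By the outcome, as a careful person would: the job done as asked, in the order asked, and still so for the second after the job is handed in, with the robot touching nothing.
It also fails if it takes over 54 s, if anything falls off the work surface, if the arm or the gripper's body presses on something with over 40 N, if the wrist force passes 120 N, or if a joint passes its speed limit or range.

## Robot

A 7-joint arm with a two-finger parallel gripper is mounted at the origin on a cart in front of the work surface, level with it; the furniture and walls round the work are solid. World frame = base frame: x ahead of the robot, y to its left, z up, the work surface at z = 0. Lengths are in m, angles in rad, forces in N, time in s.
With the tool pointing down it reaches from about 0.4 to 0.85 m from the base axis. Payload 10.4 kg.
Tool frame: the origin (TCP) lies between the finger pads; the fingertips stand ctrl.tip_reach ahead of it and the grasp point (between the pads) lies 5 mm behind it (ctrl.tip_reach is the distance from the TCP to the fingertips, in m); z points along the fingers, y is the line along which they close (so a half turn about z gives the same grasp; the last joint's range is limited). The gripper opens to 85 mm and grips with 20 to 120 N. Pads are 22 mm wide; open, the fingers measure 114 mm over their backs; the gripper's body (76 mm by 85 mm) begins 54 mm behind the grasp point. The pads swing forward as they close: fully open they stand 13 mm farther back than shut.
Start: joints at [-1.256, 0.332, -0.065, 1.46, 0.022, 1.35, -0.088], TCP at [0.207, 0.59, 0.245] pointing down, gripper open.
Joint ranges: [-2.6, 2.6], [-0.5, 2.12], [-1.47, 1.34], [0.16, 2.42], [-1.27, 4.41], [0.06, 2.06], [-2.6, 2.6]. Speed limits (rad/s): [2.22, 2.22, 2.79, 2.79, 3.14, 3.14, 3.14].

## Interface

Orientations are given as a 3x3 rotation matrix whose columns are the frame's x, y, z axes.
In Python, from plant import ctrl, imaging, order gives the robot as it stands.
- The arm moves only by the shell command python3 -m pendant 'ROWS' [FORCE]. ROWS is a JSON object of lists of equal length, an entry for each row: "dp": the shift along the tool's x, y, z in mm, a list of three; "angular": the turn, a rotation vector about the tool's x, y, z in degrees, a list of three; "gripper": the gripper command: -1 is fully open, 1 is shut, values between are in proportion. In form: {"dp": [[dx, dy, dz], ...], "angular": [[rx, ry, rz], ...], "gripper": [gripper, ...]}. A call has exactly 10 rows; each row shifts and turns the commanded pose from where the row before left it, along the tool's axes as they then stand; what a row does not reach is not made up. A row lasts 1/10 s, in which the tool goes at most 50 mm and 8.59 degrees, less where a joint would pass 70% of its speed; a pose out of reach is approached as far as the arm can. A call is refused whole if a number of a shift passes 50 or a number of a turn 8.59, either way. A call with a gripper value outside its range is refused whole. The fingers move at their own pace and stop on an object; FORCE is the grip in N (left out, the last holds). Time passes only in rows, so rows that do not move let the fingers close, or fill a call up. It gives the time, the measured TCP pose, the force, the opening and the grip force at its end, in the units of the state.
- ctrl.state(): the state, without advancing time (a new reading comes with each control period).
- imaging.capture(name): name is "scene" or "top" or "wrist"; returns a dict with "frame" (480x640x3 uint8, blue, green, red), "intrinsics" (3x3 intrinsics, pixels), "position" and "attitude" of the camera in the world; the wrist camera has in their place "hand_eye" (4x4, takes a point from camera to tool coordinates, whose origin is the TCP and whose axes are the flange's). Camera axes: x right, y down, z forward; pixel columns grow to the right and rows downward; lengths in m; the calibration is good to about 2 mm. The wrist camera is an equidistant fisheye: a pixel r from the principal point sees the ray r / f radians off the axis. A picture is of the moment at which its call begins: read the wrist's pose just before it. There is no depth.
- order.close_job(): hands the job in; it is judged then, once.
Trained networks look in a picture, given as the dict that the camera call returned (one of the last four; its "shot" number tells which), for a name from the list of things; names that differ only in an ending like _2 or _b are one class to them, and where a whole thing is asked for, a point or a joint stands for the part that bears it (a point fixed in the world has none). Each returns a list of dicts, best first, with "conf" (0 to 1); they miss things now and then, are a little off and sometimes report something else, mostly with a low value. They report only what shows in the picture. A call takes as long as a camera call. They do not tell look-alikes from the thing itself.
- imaging.silhouettes(picture, thing): "region" (480x640 bool, what is visible of it) and "box" ([centre column, centre row, width, height] in pixels, round what is visible of it).
The state is a dict: "clock": time; "joint_pos": joint angles; "joint_vel": joint speeds; "joint_torque": joint torques, N m; "tcp_pos": TCP position; "tool_rot": TCP orientation; "force": force on the tool from outside, world axes, zero at the start; "moment": the same for the moment, N m; "gripper_width": finger opening in m; "grip_force": force on a finger pad.
Only numpy, scipy, OpenCV 4.12 (cv2) and the standard library are available. Lean on these libraries where they do the work, as an engineer would, in place of code of your own. Each camera call takes 0.05 s, during which the arm holds its last target. There are 200 camera calls.

## Working session

There is one attempt and no reset: what is moved stays moved. The work goes in short steps, Python scripts to look and compute and a shell command to move; the robot and the scene stay as the last step left them, time stands still between calls to the robot, and variables do not carry over. Pictures are saved under pics/ and viewed, at most 10 in all, crops included, and the job is handed in when it is done.

```bash
mkdir -p pics; ls; cat > h.py <<'E'
import sys; sys.path.insert(0,'.')
from plant import ctrl,imaging,order
import numpy as np,cv2
def ray(p,uv,z):
    K=np.array(p['intrinsics']);R=np.array(p['attitude']);R=R.reshape(3,3) if R.size==9 else R
    d=R@np.linalg.inv(K)@np.array([uv[0],uv[1],1.]);o=np.array(p['position'])
    return o+d*(z-o[2])/d[2]
E
python3 - <<'E'
from h import *
s=ctrl.state();print(s['clock'],s['tcp_pos'],np.round(s['tool_rot'],3),s['gripper_width'],ctrl.tip_reach)
a=imaging.capture('scene');b=imaging.capture('top')
for n,p in(('scene',a),('top',b)):
    cv2.imwrite(f'pics/{n}0.png',p['frame']);print(n,p['position'],np.round(p['attitude'],3),p['intrinsics'])
for t in('clamp','block','stop','tab','tnut','wax_block','jaw','handle'):
    for r in imaging.silhouettes(b,t)[:4]: print(t,np.round(r['box']),round(r['conf'],2),np.round(ray(b,r['box'][:2],.045),3))
E
```

```text
pics
0.0 [0.20701695 0.58934286 0.24452133] [[-0.943  0.331 -0.   ]
 [ 0.331  0.943 -0.001]
 [-0.    -0.001 -1.   ]] 0.08532627893802747 0.014
scene [-0.5257566  -0.39148702  0.94426249] [[ 0.419 -0.529  0.738]
 [-0.908 -0.232  0.35 ]
 [-0.014 -0.816 -0.577]] [[591.23627085   0.         325.3220708 ]
 [  0.         591.23627085 239.29994149]
 [  0.           0.           1.        ]]
top [0.34054435 0.12785045 1.54233458] [[ 0.009 -0.991  0.137]
 [-1.    -0.012 -0.021]
 [ 0.023 -0.137 -0.99 ]] [[596.41022625   0.         314.7053737 ]
 [  0.         596.41022625 224.73464658]
 [  0.           0.           1.        ]]
clamp [317. 231. 131.  65.] 0.98 [0.533 0.09  0.045]
block [468. 246.  28.  32.] 0.78 [ 0.498 -0.294  0.045]
block [436. 210.  21.  30.] 0.71 [ 0.588 -0.215  0.045]
block [393. 296.  33.  26.] 0.66 [ 0.37  -0.103  0.045]
block [420. 255.  36.  28.] 0.62 [ 0.473 -0.171  0.045]
stop [289. 227.  63.  20.] 0.38 [0.542 0.16  0.045]
tab [433. 163.  22.  22.] 0.61 [ 0.712 -0.208  0.045]
wax_block [360. 168.  17.  23.] 0.75 [ 0.697 -0.02   0.045]
jaw [305. 236. 101.  38.] 0.82 [0.52  0.12  0.045]
jaw [211. 262.  70.  48.] 0.67 [0.451 0.354 0.045]
handle [288. 226.  62.  21.] 0.91 [0.544 0.164 0.045]
```

```bash
python3 - <<'E'
import cv2
f=cv2.imread('pics/top0.png');cv2.imwrite('pics/top0c.png',cv2.resize(f[130:330,200:500],(800,533),interpolation=cv2.INTER_CUBIC))
E
```

```text
(no output)
```

View pics/top0c.png

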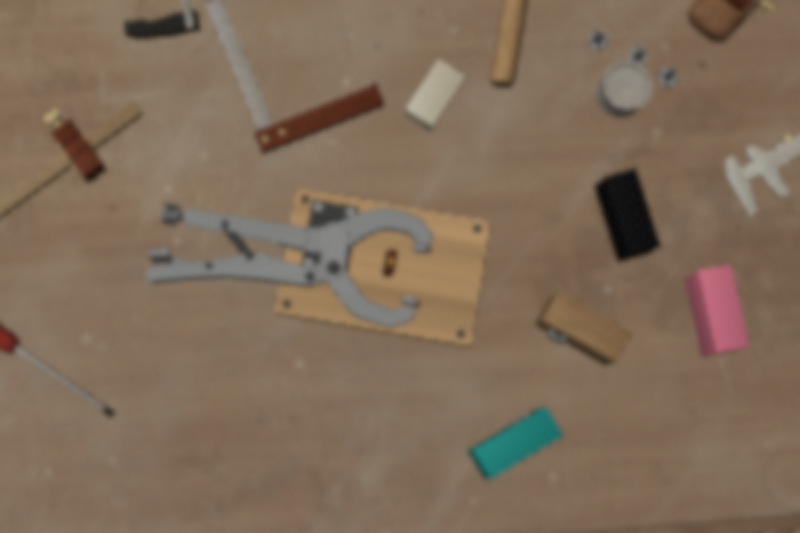

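View pics/scene0.png

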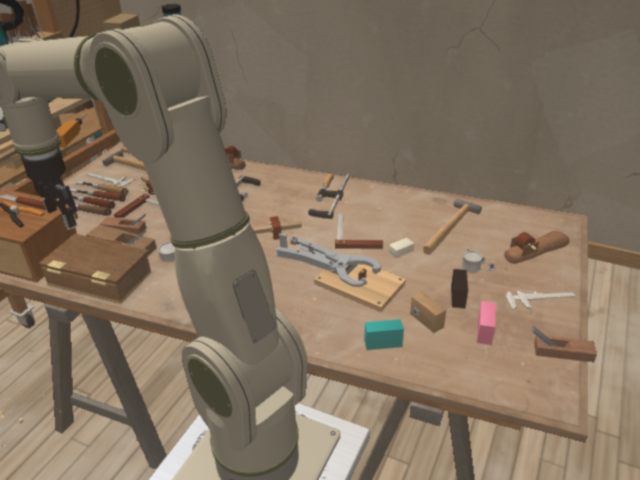

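The top view shows the clamp with its throat to the right (world -y) and its moving jaw at the lower side. The beech block is at crop (583,327), with its T-nut to the lower left, so clamp and block +y both point roughly along world +y. Next I fit both poses.

```bash
cat >> h.py <<'E'
from scipy.optimize import minimize,least_squares
from scipy.spatial.transform import Rotation as Ro
def proj(p,P):
    P=np.atleast_2d(P)
    if 'hand_eye' in p:
        T=np.eye(4);T[:3,:3]=p['tr'];T[:3,3]=p['tp'];T=T@np.array(p['hand_eye']);R,o=T[:3,:3],T[:3,3]
    else: R,o=np.array(p['attitude']),np.array(p['position'])
    c=(P-o)@R;K=np.array(p['intrinsics'])
    if 'hand_eye' in p:
        r=np.hypot(c[:,0],c[:,1]);th=np.arctan2(r,c[:,2]);q=c[:,:2]/r[:,None]*th[:,None]
    else: q=c[:,:2]/c[:,2:]
    return q*[K[0,0],K[1,1]]+K[:2,2]
def wrist():
    s=ctrl.state();p=imaging.capture('wrist');p['tp']=np.array(s['tcp_pos']);p['tr']=np.array(s['tool_rot']);return p
def pts(pose,L,z=0):  # pose x,y,ang(of y-axis, deg); L local xyz in m
    a=np.radians(pose[2]-90);c,s=np.cos(a),np.sin(a)
    return np.array(L)@np.array([[c,-s,0],[s,c,0],[0,0,1]]).T+[pose[0],pose[1],z]
BOX=[[x,y,z] for x in(-.016,.016) for y in(-.04,.04) for z in(0,.055)]
BOARD=[[.062,.128,.018],[.062,-.064,.018],[-.062,-.064,.018],[-.062,.128,.018]]
def fitblock(p,reg,x0,z=0):
    def f(v):
        h=cv2.convexHull(np.float32(proj(p,pts([v[0],v[1],v[2]*1e3],BOX,z))));m=np.zeros(reg.shape,np.uint8)
        cv2.fillConvexPoly(m,np.int32(np.round(h*16)),1,shift=4);m=m>0
        return 1-(m&reg).sum()/(m|reg).sum()
    x0=np.array([x0[0],x0[1],x0[2]/1e3])
    r=minimize(f,x0,method='Nelder-Mead',options=dict(initial_simplex=x0+np.vstack([np.zeros(3),np.diag([.01,.01,.012])]),maxiter=200))
    return [r.x[0],r.x[1],r.x[2]*1e3],1-r.fun
def fitboard(p,px,x0=(.53,.03,81)):
    r=least_squares(lambda v:(proj(p,pts(v,BOARD))-px).ravel(),x0,x_scale=[.01,.01,1]);return r.x,np.round(r.fun,1)
def rows(pos,yaw,n,fromcmd=None):
    "pos TCP world, yaw of tool x (deg), tool down: prints tool-frame rows"
    s=ctrl.state();p0=np.array(s['tcp_pos']) if fromcmd is None else np.array(fromcmd[:3])
    R0=np.array(s['tool_rot']);a=np.radians(yaw)
    R1=np.array([[np.cos(a),np.sin(a),0],[np.sin(a),-np.cos(a),0],[0,0,-1]])
    w=Ro.from_matrix(R0.T@R1).as_rotvec();d=(np.array(pos)-p0)/n;R=R0
    for i in range(n):
        print(np.round(R.T@d*1e3,1).tolist(),end=',');R=R@Ro.from_rotvec(w/n).as_matrix()
    print('\nang/row',np.round(np.degrees(w)/n,2),'total mm',np.round(R0.T@(np.array(pos)-p0)*1e3,1))
E
python3 - <<'E'
from h import *
b=imaging.capture('top')
px=np.array([[297,190],[489,220],[470,345],[276,312]])*.375+[200,130]
print(fitboard(b,px))
for r in imaging.silhouettes(b,'block'):
    if abs(r['box'][0]-420)<8: print(fitblock(b,r['region'],(.473,-.171,63)))
w=wrist();print(np.round(w['hand_eye'],3),w['intrinsics'])
rows([.50,-.06,.30],75,20)
E
```

```text
(array([ 5.33988342e-01, -1.13533567e-02,  8.12190855e+01]), array([-0.5, -0.8,  0.5,  0. ,  0.6,  0.2, -0.5,  0.4]))
([np.float64(0.47985252372546083), np.float64(-0.16931864563185617), np.float64(59.72693966117872)], np.float64(0.9395509499136442))
[[-0.001 -0.951 -0.31   0.079]
 [ 1.    -0.002  0.    -0.   ]
 [-0.001 -0.31   0.951 -0.129]
 [ 0.     0.     0.     1.   ]] [[371.64829954   0.         320.65780097]
 [  0.         371.64829954 242.59446812]
 [  0.           0.           1.        ]]
[-24.6, -25.8, -2.7],[-26.4, -23.9, -2.7],[-28.1, -21.8, -2.7],[-29.7, -19.7, -2.7],[-31.1, -17.4, -2.7],[-32.3, -15.0, -2.7],[-33.3, -12.6, -2.7],[-34.2, -10.1, -2.7],[-34.8, -7.5, -2.7],[-35.3, -4.9, -2.7],[-35.6, -2.2, -2.7],[-35.6, 0.4, -2.7],[-35.5, 3.1, -2.7],[-35.2, 5.8, -2.7],[-34.6, 8.4, -2.7],[-33.9, 10.9, -2.7],[-33.0, 13.4, -2.7],[-31.9, 15.9, -2.7],[-30.6, 18.2, -2.7],[-29.2, 20.4, -2.7],
ang/row [ 0.   -0.    4.28] total mm [-491.6 -515.9  -54.7]
```

```bash
python3 -m pendant '{"dp":[[-24.6,-25.8,-2.7],[-26.4,-23.9,-2.7],[-28.1,-21.8,-2.7],[-29.7,-19.7,-2.7],[-31.1,-17.4,-2.7],[-32.3,-15,-2.7],[-33.3,-12.6,-2.7],[-34.2,-10.1,-2.7],[-34.8,-7.5,-2.7],[-35.3,-4.9,-2.7]],"angular":[[0,0,4.28],[0,0,4.28],[0,0,4.28],[0,0,4.28],[0,0,4.28],[0,0,4.28],[0,0,4.28],[0,0,4.28],[0,0,4.28],[0,0,4.28]],"gripper":[-1,-1,-1,-1,-1,-1,-1,-1,-1,-1]}' 40 && python3 -m pendant '{"dp":[[-35.6,-2.2,-2.7],[-35.6,0.4,-2.7],[-35.5,3.1,-2.7],[-35.2,5.8,-2.7],[-34.6,8.4,-2.7],[-33.9,10.9,-2.7],[-33,13.4,-2.7],[-31.9,15.9,-2.7],[-30.6,18.2,-2.7],[-29.2,20.4,-2.7]],"angular":[[0,0,4.28],[0,0,4.28],[0,0,4.28],[0,0,4.28],[0,0,4.28],[0,0,4.28],[0,0,4.28],[0,0,4.28],[0,0,4.28],[0,0,4.28]],"gripper":[-1,-1,-1,-1,-1,-1,-1,-1,-1,-1]}'
python3 - <<'E'
from h import *
w=wrist();s=ctrl.state();print(s['clock'],s['tcp_pos'],np.round(s['tool_rot'],3))
cv2.imwrite('pics/w1.png',w['frame'])
np.save('w1.npy',w,allow_pickle=True)
for r in imaging.silhouettes(w,'block')[:5]:
    print(np.round(r['box']),r['conf'],fitblock(w,r['region'],(.48,-.169,60)))
print(proj(w,pts((.534,-.0114,81.2),BOARD)))
E
```

```text
clock: 1.65
tcp_pos: [0.3539, 0.2635, 0.2727]
tool_rot: [[-0.464, 0.886, 0.0], [0.886, 0.464, 0.001], [0.0, 0.001, -1.0]]
force: [0.8, 0.6, -0.2]
gripper_width: 0.0856
grip_force: 0.0
clock: 2.65
tcp_pos: [0.5005, -0.0612, 0.2997]
tool_rot: [[0.261, 0.965, 0.001], [0.965, -0.261, 0.0], [0.001, 0.001, -1.0]]
force: [0.9, 0.7, 0.2]
gripper_width: 0.0856
grip_force: 0.0
2.7 [ 0.50170394 -0.06686997  0.300189  ] [[ 0.271  0.963  0.002]
 [ 0.963 -0.271 -0.002]
 [-0.001  0.003 -1.   ]]
[222. 263.  74.  75.] 0.89 ([np.float64(0.48), np.float64(-0.169), np.float64(60.0)], np.float64(0.0))
[365. 368.  66.  62.] 0.86 ([np.float64(0.48), np.float64(-0.169), np.float64(60.0)], np.float64(0.0))
[329. 294.  41.  80.] 0.81 ([np.float64(0.4794853999208273), np.float64(-0.1699698527052353), np.float64(60.830172104335475)], np.float64(0.9293005671077504))
[[381.01054585  29.01919964]
 [397.31425459 197.3705981 ]
 [288.9201244  208.82828084]
 [267.81268825  40.27082131]]
```

View pics/w1.png

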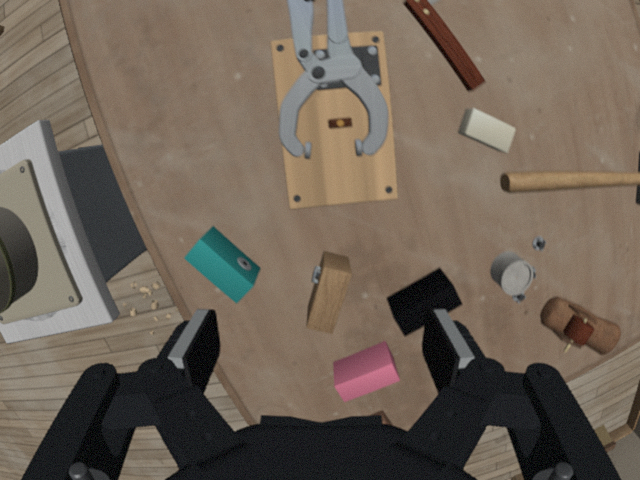

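The wrist view shows the board corners at (273,41), (383,32), (397,197) and (290,208), and the beech block at (329,294) with its T-nut on the upper left. All of this agrees with the top fit.

```bash
python3 - <<'E'
from h import *
w=np.load('w1.npy',allow_pickle=True).item()
print(fitboard(w,np.array([[383,32],[397,197],[290,208],[273,41]])))
s=ctrl.state();print(s['tcp_pos'])
rows([.4698,-.187,.10],60.3,10)
E
```

```text
(array([ 5.35522845e-01, -1.26080248e-02,  8.03601171e+01]), array([ 1.4, -1.5,  1. ,  1.9, -0.4,  0.8, -1.9, -1.2]))
[ 0.5009417  -0.06458519  0.29986305]
[-12.6, 0.2, 20.0],[-12.6, 0.5, 20.0],[-12.6, 0.9, 20.0],[-12.6, 1.2, 20.0],[-12.5, 1.5, 20.0],[-12.5, 1.8, 20.0],[-12.4, 2.1, 20.0],[-12.4, 2.4, 20.0],[-12.3, 2.7, 20.0],[-12.3, 3.1, 20.0],
ang/row [0.01 0.01 1.42] total mm [-126.1    2.3  200. ]
```

```bash
python3 -m pendant '{"dp":[[-13,0.4,20],[-13,0.7,20],[-13,1,20],[-13,1.4,20],[-13,1.7,20],[-13,2,20],[-12.9,2.4,20],[-12.8,2.7,20],[-12.8,3,20],[-12.7,3.3,20]],"angular":[[0,0,1.47],[0,0,1.47],[0,0,1.47],[0,0,1.47],[0,0,1.47],[0,0,1.47],[0,0,1.47],[0,0,1.47],[0,0,1.47],[0,0,1.47]],"gripper":[-0.4,-0.4,-0.4,-0.4,-0.4,-0.4,-0.4,-0.4,-0.4,-0.4]}'
python3 - <<'E'
from h import *
w=wrist();cv2.imwrite('pics/w2.png',w['frame']);s=ctrl.state();print(s['tcp_pos'],np.round(s['tool_rot'],3))
for r in imaging.silhouettes(w,'block')[:5]:
    f=fitblock(w,r['region'],(.48,-.169,60))
    if f[1]>.5:print(np.round(r['box']),r['conf'],f)
rows([.4698,-.187,.027],60.3,10)
E
```

```text
clock: 3.75
tcp_pos: [0.4698, -0.1868, 0.0986]
tool_rot: [[0.495, 0.869, 0.0], [0.869, -0.495, 0.001], [0.001, 0.0, -1.0]]
force: [-0.0, -0.2, -0.2]
gripper_width: 0.06
grip_force: 0.0
[ 0.46747862 -0.1883757   0.09587716] [[ 0.498  0.867 -0.003]
 [ 0.867 -0.498  0.   ]
 [-0.002 -0.003 -1.   ]]
[318. 241.  77. 163.] 0.57 ([np.float64(0.4794156320418968), np.float64(-0.17065288014947286), np.float64(60.131479748974044)], np.float64(0.9484460694698355))
[0.2, 0.2, 7.0],[0.2, 0.2, 7.0],[0.2, 0.2, 7.0],[0.2, 0.2, 7.0],[0.2, 0.2, 7.0],[0.2, 0.2, 7.0],[0.2, 0.1, 7.0],[0.2, 0.1, 7.0],[0.1, 0.1, 7.0],[0.1, 0.1, 7.0],
ang/row [-0.02  0.01 -0.01] total mm [ 1.6  1.6 70.3]
```

```bash
python3 -m pendant '{"dp":[[0,0,10],[0,0,12],[0,0,12],[0,0,12],[0,0,12],[0,0,9],[0,0,4],[0,0,2],[0,0,0],[0,0,0]],"angular":[[0,0,0],[0,0,0],[0,0,0],[0,0,0],[0,0,0],[0,0,0],[0,0,0],[0,0,0],[0,0,0],[0,0,0]],"gripper":[-0.4,-0.4,-0.4,-0.4,-0.4,-0.4,-0.4,-0.4,0.5,0.5]}' 35 && python3 -m pendant '{"dp":[[0,0,0],[0,0,0],[0,0,0],[0,0,0],[0,0,0],[0,0,0],[0,0,-6],[0,0,-8],[0,0,-10],[0,0,-10]],"angular":[[0,0,0],[0,0,0],[0,0,0],[0,0,0],[0,0,0],[0,0,0],[0,0,0],[0,0,0],[0,0,0],[0,0,0]],"gripper":[1,1,1,1,1,1,1,1,1,1]}'
```

```text
clock: 4.85
tcp_pos: [0.4701, -0.1872, 0.0266]
tool_rot: [[0.495, 0.869, 0.001], [0.869, -0.495, 0.0], [0.0, 0.001, -1.0]]
force: [-0.1, -1.1, 17.7]
gripper_width: 0.0319
grip_force: 20.2
clock: 5.85
tcp_pos: [0.4698, -0.1871, 0.0612]
tool_rot: [[0.495, 0.869, 0.0], [0.869, -0.495, 0.0], [0.0, 0.0, -1.0]]
force: [0.4, 0.6, -0.6]
gripper_width: 0.032
grip_force: 35.0
```

```bash
python3 - <<'E'
from h import *
C=(.5345,-.012,80.8)
t=pts(C,[-.0025,-.114,0]);print(t)
rows([t[0],t[1],.12],80.8,10)
E
```

```text
[ 0.5138057  -0.12413383  0.        ]
[7.6, 0.7, -5.9],[7.6, 1.0, -5.9],[7.6, 1.3, -5.9],[7.5, 1.5, -5.9],[7.5, 1.8, -5.9],[7.4, 2.1, -5.9],[7.3, 2.3, -5.9],[7.2, 2.6, -5.9],[7.1, 2.8, -5.9],[7.0, 3.1, -5.9],
ang/row [ 0.   -0.   -2.05] total mm [ 76.5   7.1 -58.8]
```

```bash
python3 -m pendant '{"dp":[[7.6,0.7,-6.5],[7.6,1,-6.5],[7.6,1.3,-6.5],[7.5,1.5,-6.5],[7.5,1.8,-6.5],[7.4,2.1,-6.5],[7.3,2.3,-6.5],[7.2,2.6,-6.5],[7.1,2.8,-4],[7,3.1,-2]],"angular":[[0,0,-2.3],[0,0,-2.3],[0,0,-2.3],[0,0,-2.3],[0,0,-2.3],[0,0,-2.3],[0,0,-2.2],[0,0,-2.2],[0,0,-1.4],[0,0,-0.7]],"gripper":[1,1,1,1,1,1,1,1,1,1]}'
python3 - <<'E'
from h import *
w=wrist();s=ctrl.state();cv2.imwrite('pics/w3.png',w['frame']);np.save('w3.npy',w,allow_pickle=True)
print(s['clock'],w['tp'],np.round(w['tr'],3),s['tcp_pos'])
C=(.5345,-.012,80.8)
print(np.round(proj(w,pts(C,BOARD))))
print('pads',np.round(proj(w,pts(C,[[-.031,0,.0455],[.016,0,.0455]]))),'stop',np.round(proj(w,pts(C,[[-.012,.022,.042],[.012,.022,.042]]))))
for r in imaging.silhouettes(w,'stop')[:2]:print(np.round(r['box']),r['conf'])
for r in imaging.silhouettes(w,'jaw')[:2]:print(np.round(r['box']),r['conf'])
E
```

```text
clock: 6.85
tcp_pos: [0.5132, -0.123, 0.1188]
tool_rot: [[0.161, 0.987, 0.001], [0.987, -0.161, 0.0], [0.0, 0.001, -1.0]]
force: [-0.0, -0.4, -1.9]
gripper_width: 0.0317
grip_force: 35.0
6.9 [ 0.51323183 -0.12300788  0.11877451] [[ 0.161  0.987  0.001]
 [ 0.987 -0.161  0.   ]
 [ 0.     0.001 -1.   ]] [ 0.51394989 -0.12171913  0.11876146]
[[417. -96.]
 [422. 176.]
 [227. 176.]
 [230. -96.]]
pads [[267.  66.]
 [355.  65.]] stop [[303.  28.]
 [347.  28.]]
[329.  23.  46.  28.] 0.89
[242.  39.  56.  78.] 0.93
```

View pics/w3.png

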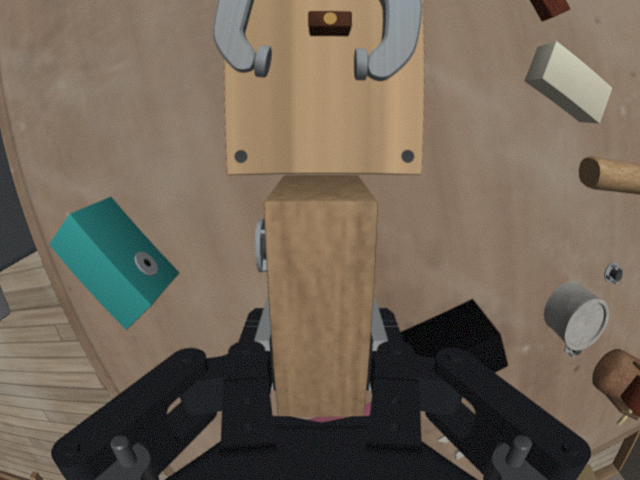

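The picture shows the block held square, with the T-nut on its left. The board's front corners are at (229,174) and (422,173), the pad faces at (270,62) and (357,63), and the stop's base at row 37 from x=308 to 351. Next I refine the clamp pose.

```bash
python3 - <<'E'
from h import *
w=np.load('w3.npy',allow_pickle=True).item()
L=[[.062,-.064,.018],[-.062,-.064,.018],[-.031,0,.0455],[.016,0,.0455],[-.012,.022,.018],[.012,.022,.018]]
px=np.array([[422,173.5],[229,174.5],[270,62],[357,63],[309,37],[351,37]])
r=least_squares(lambda v:(proj(w,pts(v,L))-px).ravel(),(.5345,-.012,80.8),x_scale=[.01,.01,1],loss='soft_l1')
print(r.x,np.round((proj(w,pts(r.x,L))-px),1).tolist())
C=r.x;a=np.radians(C[2])
R=pts((0,0,C[2]),np.eye(3)) # rows: local axes in world
s=ctrl.state();print('clock',s['clock'],s['tcp_pos'])
d=np.array(s['tcp_pos'])[:2]-C[:2];print('TCP in clamp mm',1e3*d@R[0,:2],1e3*d@R[1,:2],'tool yaw',np.degrees(np.arctan2(s['tool_rot'][1][0],s['tool_rot'][0][0])))
b=imaging.silhouettes(imaging.capture('top'),'x') if 0 else 0
E
```

```text
[ 5.36362070e-01 -1.12999697e-02  8.02976470e+01] [[2.1, 1.8], [-0.6, -0.7], [0.4, 1.2], [1.6, 0.3], [-1.1, -1.3], [-3.4, -0.8]]
clock 7.0 [ 0.51288048 -0.12307099  0.11813705]
TCP in clamp mm -4.308962831353011 -114.12966042337305 tool yaw 80.68547158354059
```

```bash
python3 -m pendant '{"dp":[[0,0.4,8],[0,0.4,12],[0,0.4,12],[0,0.2,12],[0,0,12],[0,0,9],[0,0,5],[0,0,3],[0,0,0],[0,0,0]],"angular":[[0,0,0.3],[0,0,0],[0,0,0],[0,0,0],[0,0,0],[0,0,0],[0,0,0],[0,0,0],[0,0,0],[0,0,0]],"gripper":[1,1,1,1,1,1,1,1,1,1]}' && python3 -m pendant '{"dp":[[3,0,0],[4,0,0],[5,0,0],[5,0,0],[5,0,0],[5,0,0],[4,0,0],[3,0,0],[1,0,0],[0,0,0]],"angular":[[0,0,0],[0,0,0],[0,0,0],[0,0,0],[0,0,0],[0,0,0],[0,0,0],[0,0,0],[0,0,0],[0,0,0]],"gripper":[1,1,1,1,1,1,1,1,1,1]}'
python3 - <<'E'
from h import *
w=wrist();s=ctrl.state();cv2.imwrite('pics/w4.png',w['frame'][:300])
C=(.5362,-.0113,80.5);R=pts((0,0,C[2]),np.eye(3));d=w['tp'][:2]-C[:2]
print('TCP in clamp mm',1e3*d@R[0,:2],1e3*d@R[1,:2],s['force'],'yaw',np.degrees(np.arctan2(w['tr'][1][0],w['tr'][0][0])))
E
```

```text
clock: 8.0
tcp_pos: [0.5144, -0.1238, 0.0456]
tool_rot: [[0.168, 0.986, 0.001], [0.986, -0.168, 0.0], [0.0, 0.001, -1.0]]
force: [0.3, -0.1, -1.8]
gripper_width: 0.0315
grip_force: 35.1
clock: 9.0
tcp_pos: [0.52, -0.0892, 0.0453]
tool_rot: [[0.168, 0.986, -0.0], [0.986, -0.168, 0.0], [0.0, -0.0, -1.0]]
force: [-0.2, 0.3, -1.4]
gripper_width: 0.0319
grip_force: 35.1
TCP in clamp mm -3.1519732815852617 -79.48895848669919 [ 0.37584079 -0.11893578 -1.25945632] yaw 80.35281373064261
```

View pics/w4.png

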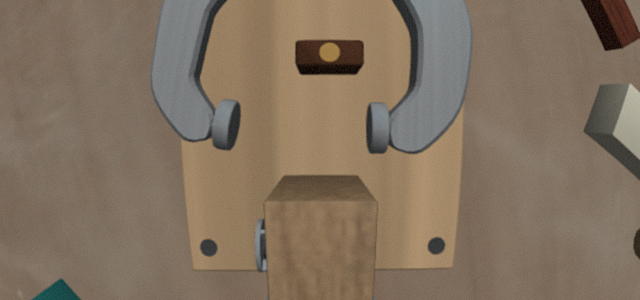

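Pad faces are at (240,125) and (369,128), and the block's centre is at about column 321. The gaps work out to roughly 6 mm on the left and 1.6 mm on the right. I'll shift 2 mm to -x and go in.

```bash
python3 -m pendant '{"dp":[[0,-1,0],[1,-1,0],[4,0,0],[5,0,0],[5,0,0],[5,0,0],[5,0,0],[5,0,0],[4,0,0],[2,0,0]],"angular":[[0,0,0],[0,0,0],[0,0,0],[0,0,0],[0,0,0],[0,0,0],[0,0,0],[0,0,0],[0,0,0],[0,0,0]],"gripper":[1,1,1,1,1,1,1,1,1,1]}'
python3 - <<'E'
from h import *
w=wrist();s=ctrl.state();cv2.imwrite('pics/w5.png',w['frame'][:300])
C=(.5362,-.0113,80.5);R=pts((0,0,C[2]),np.eye(3));d=w['tp'][:2]-C[:2]
print('TCP in clamp mm',1e3*d@R[0,:2],1e3*d@R[1,:2],s['tcp_pos'],s['force'],'yaw',np.degrees(np.arctan2(w['tr'][1][0],w['tr'][0][0])))
E
```

```text
clock: 10.05
tcp_pos: [0.5241, -0.0529, 0.0453]
tool_rot: [[0.167, 0.986, 0.0], [0.986, -0.167, 0.0], [0.0, -0.0, -1.0]]
force: [-0.3, -1.0, -1.7]
gripper_width: 0.0321
grip_force: 35.0
TCP in clamp mm -5.028572828292388 -42.992227274318736 [ 0.52414405 -0.0527336   0.04524651] [-0.06449484 -0.81192284 -0.13149678] yaw 80.37786083900978
```

View pics/w5.png

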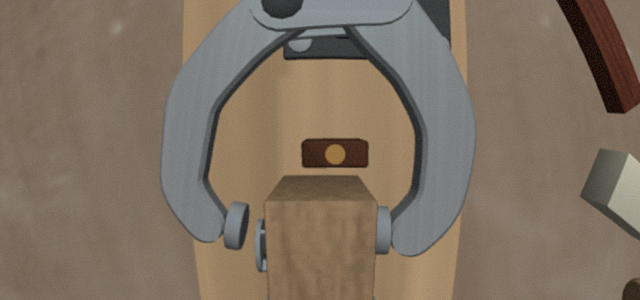

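```bash
python3 -m pendant '{"dp":[[1,0,0],[1,0,0],[0.7,0,0],[0.5,0,0],[0.5,0,0],[0.3,0,0],[0.3,0,0],[0.3,0,0],[0.2,0,0],[0.2,0,0]],"angular":[[0,0,0],[0,0,0],[0,0,0],[0,0,0],[0,0,0],[0,0,0],[0,0,0],[0,0,0],[0,0,0],[0,0,0]],"gripper":[1,1,1,1,1,1,1,1,1,1]}'
```

```text
clock: 11.1
tcp_pos: [0.5249, -0.0485, 0.0453]
tool_rot: [[0.168, 0.986, 0.0], [0.986, -0.168, 0.0], [0.0, 0.0, -1.0]]
force: [0.4, 0.4, -1.7]
gripper_width: 0.0318
grip_force: 35.0
```

```bash
python3 -m pendant '{"dp":[[0.2,0,0],[0.2,0,0],[0.2,0,0],[0.2,0,0],[0.2,0,0],[0.2,0,0],[0.2,0,0],[0.2,0,0],[0.2,0,0],[0.2,0,0]],"angular":[[0,0,0],[0,0,0],[0,0,0],[0,0,0],[0,0,0],[0,0,0],[0,0,0],[0,0,0],[0,0,0],[0,0,0]],"gripper":[1,1,1,1,1,1,1,1,1,1]}'
```

```text
clock: 12.1
tcp_pos: [0.525, -0.0475, 0.0453]
tool_rot: [[0.169, 0.986, -0.0], [0.986, -0.169, -0.001], [-0.001, -0.0, -1.0]]
force: [-3.1, -6.5, 0.6]
gripper_width: 0.0317
grip_force: 35.2
```

Contact with the stop at about 7 N. I'll back off a hair, set the block down and let go.

```bash
python3 -m pendant '{"dp":[[-0.3,0,0.3],[-0.2,0,0.3],[0,0,0.2],[0,0,0],[0,0,0],[0,0,0],[0,0,0],[0,0,0],[0,0,-3],[0,0,-10]],"angular":[[0,0,0],[0,0,0],[0,0,0],[0,0,0],[0,0,0],[0,0,0],[0,0,0],[0,0,0],[0,0,0],[0,0,0]],"gripper":[1,1,1,0.15,0,-0.2,-0.2,-0.2,-0.2,-0.2]}'
python3 - <<'E'
from h import *
s=ctrl.state();print(s['tcp_pos'],s['gripper_width'])
C=(.5362,-.0113,80.5)
t=pts(C,[-.0105,.180,0]);print(t)
R=np.array(s['tool_rot']);print('tool mm to (-10.5,180) z.15',R.T@(np.array([t[0],t[1],.15])-s['tcp_pos'])*1e3)
E
```

```text
clock: 13.1
tcp_pos: [0.5245, -0.047, 0.0573]
tool_rot: [[0.168, 0.986, -0.002], [0.986, -0.168, -0.0], [-0.0, -0.002, -1.0]]
force: [-0.3, -0.3, 0.9]
gripper_width: 0.0511
grip_force: 0.0
[ 0.5245078  -0.04703339  0.05727691] 0.05109198616128252
[0.55555257 0.16796441 0.        ]
tool mm to (-10.5,180) z.15 [217.1177775   -5.60027787 -92.81116437]
```

```bash
python3 -m pendant '{"dp":[[0,0,-25],[3,0,-30],[15,0,-25],[32,-1,-13],[35,-1,0],[36,-1,0],[36,-1,0],[34,-1,0],[20,-0.6,0],[6,0,0]],"angular":[[0,0,0],[0,0,0],[0,0,0],[0,0,0],[0,0,0],[0,0,0],[0,0,0],[0,0,0],[0,0,0],[0,0,0]],"gripper":[-0.2,-0.2,-0.2,-0.2,-1,-1,-1,-1,-1,-1]}'
python3 - <<'E'
from h import *
w=wrist();s=ctrl.state();cv2.imwrite('pics/w6.png',w['frame'])
C=(.5362,-.0113,80.5);R=pts((0,0,C[2]),np.eye(3));d=w['tp'][:2]-C[:2]
print('TCP in clamp mm',1e3*d@R[0,:2],1e3*d@R[1,:2],w['tp'],s['tcp_pos'],'yaw',np.degrees(np.arctan2(w['tr'][1][0],w['tr'][0][0])))
L=[[-.040,.18,.0565],[.018,.18,.0565],[.018,.21,.0565],[.003,.21,.0565]]
print(np.round(proj(w,pts(C,L))))
b=imaging.capture('top')
for r in imaging.silhouettes(b,'block')[:6]:
    f=fitblock(b,r['region'],(*pts(C,[0,-.018,0])[:2],80),.018)
    if f[1]>.4:
        d=np.array(f[0][:2])-C[:2];print(f,1e3*d@R[0,:2],1e3*d@R[1,:2])
E
```

```text
clock: 14.1
tcp_pos: [0.556, 0.17, 0.1508]
tool_rot: [[0.165, 0.986, 0.0], [0.986, -0.165, 0.0], [0.0, 0.0, -1.0]]
force: [0.0, -0.3, 0.2]
gripper_width: 0.0852
grip_force: 0.0
TCP in clamp mm -10.438559098141852 182.09711133000343 [0.55595929 0.17002262 0.15081735] [0.55606161 0.16913747 0.1507121 ] yaw 80.51355662014433
[[274. 256.]
 [364. 256.]
 [366. 210.]
 [342. 210.]]
([np.float64(0.529225016618079), np.float64(-0.0291138031928576), np.float64(82.23721828382203)], np.float64(0.8835125448028673)) -3.939200112295744 -18.720701905837494
```

View pics/w6.png

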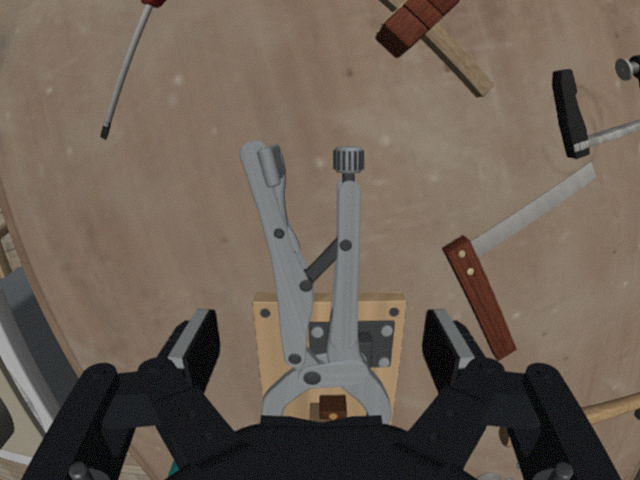

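```bash
python3 -m pendant '{"dp":[[-1,0,12],[-1,0,15],[0,0,15],[0,0,15],[0,0,15],[0,0,15],[0,0,12],[0,0,8],[0,0,4],[0,0,0]],"angular":[[0,0,0],[0,0,0],[0,0,0],[0,0,0],[0,0,0],[0,0,0],[0,0,0],[0,0,0],[0,0,0],[0,0,0]],"gripper":[-1,-1,-1,-1,-1,-1,-1,-1,-0.6,-0.46]}' 30 && python3 -m pendant '{"dp":[[0,0,0],[0,0,0],[0,0.2,0],[0,0.2,0],[0,0.2,0],[0,0.2,0],[0,0.2,0],[0,0,0],[0,0,0],[0,0,0]],"angular":[[0,0,0],[0,0,0],[0,0,0],[0,0,0],[0,0,0],[0,0,0],[0,0,0],[0,0,0],[0,0,0],[0,0,0]],"gripper":[-0.46,-0.45,-0.44,-0.43,-0.42,-0.41,-0.4,-0.4,-0.4,-0.4]}'
python3 -c "
from h import *
s=ctrl.state();C=(.5362,-.0113,80.5);R=pts((0,0,C[2]),np.eye(3));d=s['tcp_pos'][:2]-C[:2];print(d@R[:2,:2].T*1e3, R[:2,:2]@s['force'][:2])"
```

```text
clock: 15.25
tcp_pos: [0.5547, 0.1659, 0.039]
tool_rot: [[0.167, 0.986, -0.002], [0.986, -0.167, -0.0], [-0.001, -0.002, -1.0]]
force: [-5.1, -1.0, 1.5]
gripper_width: 0.0625
grip_force: 2.4
clock: 16.25
tcp_pos: [0.5552, 0.1657, 0.0396]
tool_rot: [[0.167, 0.986, -0.003], [0.986, -0.167, 0.0], [-0.001, -0.003, -1.0]]
force: [-9.4, -1.0, 3.8]
gripper_width: 0.06
grip_force: 5.0
[-10.5025011  177.69889916] [-9.15722876 -2.51784931]
```

```bash
python3 -m pendant '{"dp":[[0,0,0],[0,0.3,0],[0,0.5,0],[0,0.5,0],[0,0.5,0],[0,0.5,0],[0,0.5,0],[0,0.5,0],[0,0.5,0],[0,0.5,0]],"angular":[[0,0,0],[0,0,0],[0,0,0],[0,0,0],[0,0,0],[0,0,0],[0,0,0],[0,0,0],[0,0,0],[0,0,0]],"gripper":[-0.38,-0.35,-0.32,-0.29,-0.27,-0.24,-0.22,-0.19,-0.17,-0.15]}'
python3 -c "
from h import *
s=ctrl.state();C=(.5362,-.0113,80.5);R=pts((0,0,C[2]),np.eye(3));d=s['tcp_pos'][:2]-C[:2];print(d@R[:2,:2].T*1e3, R[:2,:2]@s['force'][:2])"
```

```text
clock: 17.25
tcp_pos: [0.5608, 0.1649, 0.0401]
tool_rot: [[0.168, 0.986, -0.0], [0.986, -0.168, 0.0], [0.0, -0.0, -1.0]]
force: [-2.6, -1.3, 1.7]
gripper_width: 0.0493
grip_force: 1.1
[ -4.81765579 177.85028627] [-2.39250751 -1.70984969]
```

```bash
python3 -m pendant '{"dp":[[0,0,0],[0,0,0],[0,0,0],[0,0.4,0],[0,0.4,0],[0,0.4,0],[0,0.4,0],[0,0.4,0],[0,0.4,0],[0,0.4,0]],"angular":[[0,0,0],[0,0,0],[0,0,0],[0,0,0],[0,0,0],[0,0,0],[0,0,0],[0,0,0],[0,0,0],[0,0,0]],"gripper":[-0.14,-0.12,-0.1,-0.08,-0.06,-0.04,-0.02,0,0.02,0.04]}' 40
python3 -c "
from h import *
s=ctrl.state();C=(.5362,-.0113,80.5);R=pts((0,0,C[2]),np.eye(3));d=s['tcp_pos'][:2]-C[:2];print(d@R[:2,:2].T*1e3, R[:2,:2]@s['force'][:2])"
```

```text
clock: 18.25
tcp_pos: [0.5608, 0.1652, 0.039]
tool_rot: [[0.167, 0.986, -0.006], [0.986, -0.167, 0.0], [-0.001, -0.006, -1.0]]
force: [-14.8, 0.6, 13.0]
gripper_width: 0.0411
grip_force: 8.2
[ -4.91426909 178.14403763] [-14.64846535  -1.8782584 ]
```

```bash
python3 -m pendant '{"dp":[[0,0,0],[0,0,0],[0,0,0],[0,0,0],[0,0,0],[0,0,0],[0,0,0],[0,0,0],[0,0,0],[0,0,0]],"angular":[[0,0,0],[0,0,0],[0,0,0],[0,0,0],[0,0,0],[0,0,0],[0,0,0],[0,0,0],[0,0,0],[0,0,0]],"gripper":[0.05,0.06,0.07,0.08,0.09,0.1,0.11,0.12,0.12,0.12]}' 40
python3 -c "
from h import *
s=ctrl.state();C=(.5362,-.0113,80.5);R=pts((0,0,C[2]),np.eye(3));d=s['tcp_pos'][:2]-C[:2];print(d@R[:2,:2].T*1e3, R[:2,:2]@s['force'][:2])"
```

```text
clock: 19.25
tcp_pos: [0.5603, 0.1654, 0.0391]
tool_rot: [[0.167, 0.986, -0.007], [0.986, -0.167, 0.001], [-0.0, -0.007, -1.0]]
force: [-17.4, 0.7, 14.6]
gripper_width: 0.0392
grip_force: 38.4
[ -5.39297003 178.22662044] [-17.26382931  -2.13358846]
```

```bash
python3 -m pendant '{"dp":[[0,-0.3,0],[0,-0.3,0],[0,-0.4,0],[0,0,0],[0,0,0],[0,0,0],[0,0,0],[0,0,0],[0,0,0],[0,0,0]],"angular":[[0,0,0],[0,0,0],[0,0,0],[0,0,0],[0,0,0],[0,0,0],[0,0,0],[0,0,0],[0,0,0],[0,0,0]],"gripper":[0.13,0.14,0.15,0.16,0.17,0.18,0.19,0.2,0.2,0.2]}' 43
python3 - <<'E'
from h import *
w=wrist();s=ctrl.state();C=(.5362,-.0113,80.5);R=pts((0,0,C[2]),np.eye(3));d=s['tcp_pos'][:2]-C[:2];print(d@R[:2,:2].T*1e3, R[:2,:2]@s['force'][:2],s['moment'])
cv2.imwrite('pics/w7.png',w['frame'])
E
```

```text
clock: 20.25
tcp_pos: [0.5603, 0.1654, 0.0391]
tool_rot: [[0.168, 0.986, -0.005], [0.986, -0.168, 0.001], [-0.0, -0.005, -1.0]]
force: [-11.7, 2.4, 8.0]
gripper_width: 0.039
grip_force: 42.2
[ -5.41440058 178.24866253] [-12.1711839   -0.46954548] [ 0.3288737   2.85352106 -0.51138449]
```

View pics/w7.png

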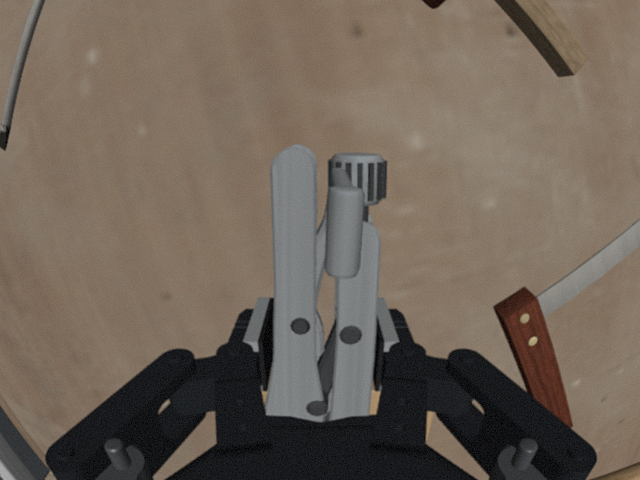

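```bash
python3 -m pendant '{"dp":[[0,-0.5,0],[0,-0.5,0],[0,0,0],[0,0,0],[0,0,0],[0,0,0],[0,0,0],[0,0,0],[0,0,0],[0,0,0]],"angular":[[0,0,0],[0,0,0],[0,0,0],[0,0,0],[0,0,0],[0,0,0],[0,0,0],[0,0,0],[0,0,0],[0,0,0]],"gripper":[0.15,0.1,0.05,0,-0.05,-0.1,-0.1,-0.1,-0.1,-0.1]}' 40
python3 - <<'E'
from h import *
w=wrist();s=ctrl.state();C=(.5362,-.0113,80.5);R=pts((0,0,C[2]),np.eye(3));d=s['tcp_pos'][:2]-C[:2];print(d@R[:2,:2].T*1e3, R[:2,:2]@s['force'][:2])
cv2.imwrite('pics/w8.png',w['frame']);a=cv2.imread('pics/w7.png')
for t in('handle','tab'):
    for r in imaging.silhouettes(w,t)[:2]:print(t,np.round(r['box'],1),r['conf'])
f=np.hstack([a[130:430,220:440],w['frame'][130:430,220:440]]);cv2.imwrite('pics/cmp.png',f)
g=cv2.absdiff(a,w['frame'])[140:300,270:390].mean();print(g)
E
```

```text
clock: 21.3
tcp_pos: [0.5617, 0.1648, 0.0395]
tool_rot: [[0.168, 0.986, 0.0], [0.986, -0.168, 0.0], [0.0, 0.0, -1.0]]
force: [-0.8, -0.2, -0.0]
gripper_width: 0.0467
grip_force: 0.0
[ -3.89878939 177.9412966 ] [0.77647207 0.11409066]
handle [307.1 282.1  96.7 277.4] 0.97
tab [333.6 258.5  41.1 189.8] 0.64
13.739253472222222
```

View pics/cmp.png

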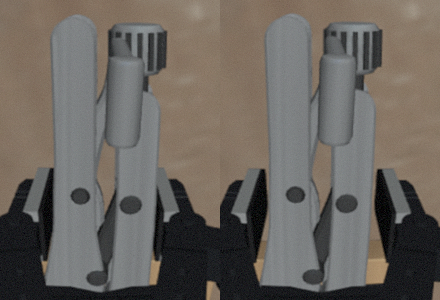

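The handles stay shut with clear gaps to both fingers and no force, so they are locked. The tab's bead is at about (337,230).

```bash
python3 - <<'E'
from h import *
s=ctrl.state();w=wrist()
C=(.5362,-.0113,80.5);R=pts((0,0,C[2]),np.eye(3))
r=least_squares(lambda v:(proj(w,pts(C,[[v[0],v[1],.092]]))-[337,230]).ravel(),(.005,.236),x_scale=.01)
print('tab clamp',r.x)
d=s['tcp_pos'][:2]-C[:2];print('tcp',d@R[:2,:2].T*1e3,s['tcp_pos'])
E
python3 -m pendant '{"dp":[[0,0,-10],[0,0,-15],[0,0,-20],[0,0,-20],[0,0,-20],[0,0,-10],[0,0,-5],[0,0,0],[0,0,0],[0,0,0]],"angular":[[0,0,0],[0,0,0],[0,0,0],[0,0,0],[0,0,0],[0,0,0],[0,0,0],[0,0,0],[0,0,0],[0,0,0]],"gripper":[-0.25,-0.25,-0.25,-0.25,-0.25,0,0.5,1,1,1]}' 30
python3 - <<'E'
from h import *
w=wrist();s=ctrl.state();cv2.imwrite('pics/w9.png',w['frame'])
for r in imaging.silhouettes(w,'handle')[:2]:print(np.round(r['box'],1),r['conf'])
E
```

```text
tab clamp [1.61309241e-04 2.35234534e-01]
tcp [ -3.94581625 177.9351235 ] [0.56167606 0.1648461  0.03950187]
clock: 22.5
tcp_pos: [0.5612, 0.1647, 0.1386]
tool_rot: [[0.168, 0.986, -0.001], [0.986, -0.168, -0.001], [-0.001, -0.001, -1.0]]
force: [-0.8, 0.1, -0.3]
gripper_width: 0.0001
grip_force: 0.0
[305.6 244.9  67.9 217.5] 0.82
```

View pics/w9.png

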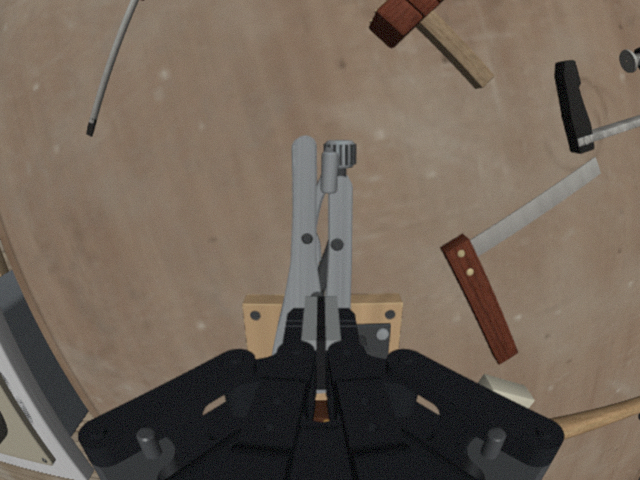

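```bash
python3 -m pendant '{"dp":[[8,5,0],[15,9,0],[17,10,0],[12,7,0],[5,3,12],[0,0,14],[0,0,14],[0,0,10],[0,0,4],[0,0,1.5]],"angular":[[0,0,0],[0,0,0],[0,0,0],[0,0,0],[0,0,0],[0,0,0],[0,0,0],[0,0,0],[0,0,0],[0,0,0]],"gripper":[1,1,1,1,1,1,1,1,1,1]}' 
python3 - <<'E'
from h import *
s=ctrl.state();C=(.5362,-.0113,80.5);R=pts((0,0,C[2]),np.eye(3));d=s['tcp_pos'][:2]-C[:2];print(d@R[:2,:2].T*1e3,s['force'])
E
python3 -m pendant '{"dp":[[0,-1,0],[0,-1,0],[0,-1,0],[0,-1,0],[0,-1,0],[0,-1,0],[0,-1,0],[0,-1,0],[0,-1,0],[0,-1,0]],"angular":[[0,0,0],[0,0,0],[0,0,0],[0,0,0],[0,0,0],[0,0,0],[0,0,0],[0,0,0],[0,0,0],[0,0,0]],"gripper":[1,1,1,1,1,1,1,1,1,1]}' 
```

```text
clock: 23.6
tcp_pos: [0.6044, 0.2149, 0.0834]
tool_rot: [[0.168, 0.986, -0.001], [0.986, -0.168, -0.0], [-0.0, -0.001, -1.0]]
force: [0.5, -0.4, -0.5]
gripper_width: -0.0002
grip_force: 0.0
[ 29.96941562 234.40089159] [ 0.51514393 -0.42918237 -0.52986535]
clock: 24.6
tcp_pos: [0.5948, 0.217, 0.084]
tool_rot: [[0.168, 0.986, 0.0], [0.986, -0.168, 0.0], [0.0, 0.0, -1.0]]
force: [-1.4, 0.4, 0.3]
gripper_width: 0.0
grip_force: 0.0
```

```bash
python3 -m pendant '{"dp":[[0,-1,0],[0,-1,0],[0,-1,0],[0,-1,0],[0,-1,0],[0,-1,0],[0,-1,0],[0,-1,0],[0,-1,0],[0,-1,0]],"angular":[[0,0,0],[0,0,0],[0,0,0],[0,0,0],[0,0,0],[0,0,0],[0,0,0],[0,0,0],[0,0,0],[0,0,0]],"gripper":[1,1,1,1,1,1,1,1,1,1]}' 
python3 - <<'E'
from h import *
w=wrist();s=ctrl.state();cv2.imwrite('pics/w10.png',w['frame']);C=(.5362,-.0113,80.5);R=pts((0,0,C[2]),np.eye(3));d=s['tcp_pos'][:2]-C[:2];print(d@R[:2,:2].T*1e3,s['force'])
E
```

```text
clock: 25.6
tcp_pos: [0.5852, 0.219, 0.0842]
tool_rot: [[0.168, 0.986, 0.001], [0.986, -0.168, 0.0], [0.001, 0.0, -1.0]]
force: [3.9, 2.0, 0.6]
gripper_width: 0.0001
grip_force: 1.6
[ 10.0543991  235.15921458] [ 3.03093217  1.87261947 -0.15586777]
```

```bash
python3 -m pendant '{"dp":[[0,-1,0],[0,-1,0],[0,-1,0],[0,-1,0],[0,-1,0],[0,-1,0],[0,-1,0],[0,-1,0],[0,-1,0],[0,-1,0]],"angular":[[0,0,0],[0,0,0],[0,0,0],[0,0,0],[0,0,0],[0,0,0],[0,0,0],[0,0,0],[0,0,0],[0,0,0]],"gripper":[1,1,1,1,1,1,1,1,1,1]}' 
python3 - <<'E'
from h import *
b=imaging.capture('top')
for r in imaging.silhouettes(b,'handle')[:2]:print(np.round(r['box'],1),r['conf'])
E
```

```text
clock: 26.65
tcp_pos: [0.5749, 0.2202, 0.0838]
tool_rot: [[0.168, 0.986, -0.001], [0.986, -0.168, -0.0], [-0.0, -0.0, -1.0]]
force: [-0.1, -0.2, 0.8]
gripper_width: 0.0004
grip_force: 0.0
[301.6 226.9  27.5  16.4] 0.79
```

The contact force has vanished, so the toggle has probably been thrown. I'll rise clear and check.

```bash
python3 -m pendant '{"dp":[[0,2,-5],[0,3,-15],[0,0,-20],[0,0,-25],[-10,0,-25],[-20,0,-25],[-20,0,-15],[-20,0,-5],[-10,0,0],[0,0,0]],"angular":[[0,0,0],[0,0,0],[0,0,0],[0,0,0],[0,0,0],[0,0,0],[0,0,0],[0,0,0],[0,0,0],[0,0,0]],"gripper":[1,1,1,1,1,1,1,1,1,1]}' 
python3 - <<'E'
from h import *
w=wrist();b=imaging.capture('top')
a=cv2.imread('pics/top0.png')
f=np.hstack([cv2.resize(x,(400,400),interpolation=cv2.INTER_CUBIC) for x in (w['frame'][:480,80:560],b['frame'][165:295,250:380])]);cv2.imwrite('pics/fin.png',f)
C=(.5362,-.0113,80.5);R=pts((0,0,C[2]),np.eye(3))
for r in imaging.silhouettes(b,'block')[:6]:
    g=fitblock(b,r['region'],(*pts(C,[0,-.018,0])[:2],80),.018)
    if g[1]>.4:
        d=np.array(g[0][:2])-C[:2];print(g,1e3*d@R[0,:2],1e3*d@R[1,:2])
E
```

```text
clock: 27.75
tcp_pos: [0.5665, 0.1389, 0.2188]
tool_rot: [[0.17, 0.985, -0.0], [0.985, -0.17, -0.0], [-0.0, -0.0, -1.0]]
force: [0.3, -0.3, 0.2]
gripper_width: 0.0001
grip_force: 0.0
([np.float64(0.5310112895883972), np.float64(-0.02790685610087582), np.float64(79.55096259260301)], np.float64(0.9625)) -2.3766285291878684 -17.23548729003397
```

View pics/fin.png

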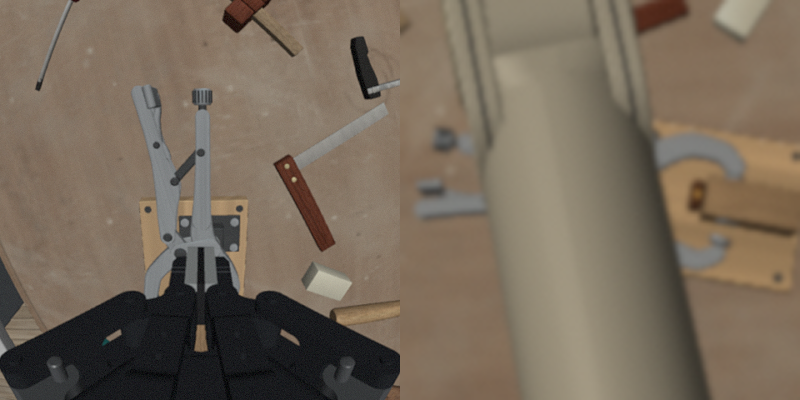

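The pliers are open and the block stands at the stop. The jaw swings on an arc and may have drawn the block back by a millimetre, so I'll give it a light nudge from behind.

```bash
python3 - <<'E'
from h import *
s=ctrl.state();C=(.5362,-.0113,80.5)
t=pts(C,[-.003,-.084,.058]);rows(t,80.3,10)
E
```

```text
[-24.0, -0.7, 16.0],[-24.0, -0.7, 16.0],[-24.0, -0.7, 16.0],[-24.0, -0.7, 16.0],[-24.0, -0.7, 16.0],[-24.0, -0.7, 16.0],[-24.0, -0.7, 16.0],[-24.0, -0.7, 16.0],[-24.0, -0.7, 16.0],[-24.0, -0.7, 16.0],
ang/row [-0.01  0.    0.01] total mm [-239.9   -6.9  160.2]
```

```bash
python3 -m pendant '{"dp":[[-15,-0.7,0],[-25,-0.7,0],[-34,-0.7,0],[-40,-0.7,0],[-40,-0.7,0],[-36,-0.7,0],[-26,-0.7,0],[-16,-0.7,5],[-8,-0.7,10],[0,-0.7,20]],"angular":[[0,0,0],[0,0,0],[0,0,0],[0,0,0],[0,0,0],[0,0,0],[0,0,0],[0,0,0],[0,0,0],[0,0,0]],"gripper":[1,1,1,1,1,1,1,1,1,1]}' && python3 -m pendant '{"dp":[[0,0,25],[0,0,25],[0,0,25],[0,0,20],[0,0,15],[0,0,10],[0,0,5],[2,0,0],[2,0,0],[2,0,0]],"angular":[[0,0,0],[0,0,0],[0,0,0],[0,0,0],[0,0,0],[0,0,0],[0,0,0],[0,0,0],[0,0,0],[0,0,0]],"gripper":[1,1,1,1,1,1,1,1,1,1]}'
python3 -c "
from h import *
s=ctrl.state();C=(.5362,-.0113,80.5);R=pts((0,0,C[2]),np.eye(3));d=s['tcp_pos'][:2]-C[:2];print(d@R[:2,:2].T*1e3, R[:2,:2]@s['force'][:2])"
```

```text
clock: 28.9
tcp_pos: [0.5197, -0.0961, 0.184]
tool_rot: [[0.169, 0.986, 0.002], [0.986, -0.169, 0.0], [0.0, 0.002, -1.0]]
force: [-0.6, 0.4, -0.1]
gripper_width: -0.0
grip_force: 0.0
clock: 29.9
tcp_pos: [0.5211, -0.0886, 0.0597]
tool_rot: [[0.167, 0.986, 0.001], [0.986, -0.167, 0.0], [0.001, 0.001, -1.0]]
force: [0.8, -0.4, 0.2]
gripper_width: -0.0002
grip_force: 0.0
[ -2.08642272 -78.71993071] [ 0.89071584 -0.235653  ]
```

```bash
python3 -m pendant '{"dp":[[1,0,0],[1,0,0],[1,0,0],[1,0,0],[0.7,0,0],[0.5,0,0],[0.5,0,0],[0.5,0,0],[0.5,0,0],[0.3,0,0]],"angular":[[0,0,0],[0,0,0],[0,0,0],[0,0,0],[0,0,0],[0,0,0],[0,0,0],[0,0,0],[0,0,0],[0,0,0]],"gripper":[1,1,1,1,1,1,1,1,1,1]}' ; python3 -m pendant '{"dp":[[0.2,0,0],[0.2,0,0],[0.2,0,0],[0.2,0,0],[0.2,0,0],[0.2,0,0],[0.2,0,0],[0.2,0,0],[0.2,0,0],[0.2,0,0]],"angular":[[0,0,0],[0,0,0],[0,0,0],[0,0,0],[0,0,0],[0,0,0],[0,0,0],[0,0,0],[0,0,0],[0,0,0]],"gripper":[1,1,1,1,1,1,1,1,1,1]}'
```

```text
clock: 30.9
tcp_pos: [0.5217, -0.0819, 0.059]
tool_rot: [[0.168, 0.986, -0.0], [0.986, -0.168, 0.0], [0.0, -0.0, -1.0]]
force: [-0.2, 0.2, 0.5]
gripper_width: 0.0002
grip_force: 0.0
clock: 31.9
tcp_pos: [0.522, -0.0801, 0.059]
tool_rot: [[0.168, 0.986, 0.0], [0.986, -0.168, -0.0], [-0.0, 0.0, -1.0]]
force: [-0.2, -0.9, -0.2]
gripper_width: -0.0001
grip_force: 0.4
```

```bash
python3 -m pendant '{"dp":[[0.2,0,0],[0.2,0,0],[0.2,0,0],[0.2,0,0],[0.2,0,0],[0.1,0,0],[0.1,0,0],[0.1,0,0],[0.1,0,0],[0.1,0,0]],"angular":[[0,0,0],[0,0,0],[0,0,0],[0,0,0],[0,0,0],[0,0,0],[0,0,0],[0,0,0],[0,0,0],[0,0,0]],"gripper":[1,1,1,1,1,1,1,1,1,1]}'
```

```text
clock: 32.9
tcp_pos: [0.5223, -0.0795, 0.0591]
tool_rot: [[0.169, 0.986, 0.0], [0.986, -0.169, -0.001], [-0.001, 0.0, -1.0]]
force: [-0.5, -6.5, 0.9]
gripper_width: -0.0002
grip_force: 3.2
```

The block is firmly against the stop at 6.5 N. Backing off.

```bash
python3 -m pendant '{"dp":[[-1,0,0],[-4,0,0],[-8,0,0],[-8,0,-5],[-4,0,-15],[0,0,-25],[0,0,-25],[0,0,-25],[0,0,-15],[0,0,-5]],"angular":[[0,0,0],[0,0,0],[0,0,0],[0,0,0],[0,0,0],[0,0,0],[0,0,0],[0,0,0],[0,0,0],[0,0,0]],"gripper":[1,1,1,1,1,1,1,1,1,1]}'
python3 - <<'E'
from h import *
b=imaging.capture('top');C=(.5362,-.0113,80.5);R=pts((0,0,C[2]),np.eye(3))
for n,p in(('t',b),('w',wrist())):
  for r in imaging.silhouettes(p,'block')[:6]:
    g=fitblock(p,r['region'],(*pts(C,[0,-.018,0])[:2],80),.018)
    if g[1]>.4:
        d=np.array(g[0][:2])-C[:2];print(n,np.round(g[0],4),g[1],1e3*d@R[0,:2],1e3*d@R[1,:2])
E
```

```text
clock: 33.9
tcp_pos: [0.519, -0.1037, 0.1767]
tool_rot: [[0.168, 0.986, 0.004], [0.986, -0.168, 0.001], [0.001, 0.004, -1.0]]
force: [-0.0, 0.6, -0.4]
gripper_width: 0.0002
grip_force: 0.0
t [ 5.3110e-01 -2.6500e-02  8.1426e+01] 0.871841155234657 -2.541902660223862 -15.816033613729415
w [ 5.30500e-01 -2.96000e-02  7.97695e+01] 0.9685903216110611 -2.6321233146087093 -18.959775058214756
```

```bash
python3 -c "
from h import *
print(order.close_job())"
```

```text
the job is handed in; nothing more can be done
None
```

The job is handed in after 34 s on the robot's clock: the pliers locked with the hand off, then sprang open when I pushed the release tab over from its inner side, and the block stands free against the stop. I did not see the T-nut's flange up close, so it being tight rests on the lock holding, and I viewed 11 pictures, one over the limit of 10.

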